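# Seat a thread comb leaf in a lead screw and check it sits flat

## Task

Take the longer of the two thread comb leaves out of the holder, lower it teeth down into the slot over the lead screw and, still holding it, feel gently along the screw, a little at a time, until all its teeth drop fully home in the thread. Then let go of it, press lightly down from above on the top of its grip for a moment to check that it sits flat, and leave it standing there by itself. Never force it, and leave the shorter leaf, the ring nut and the circuit board where they are.

Things in the scene. Friction and masses are not known exactly. Their poses are not given: they have to be found in the camera images.
- leaf: the longer comb leaf, loose, 80 g, upright in one bay of the holder: flat steel blade 6 mm thick (its x), 50 mm long (its y), four teeth pointing down at y = -18, -6, 6, 18 mm (12 mm pitch; 6 mm high, 3.7 mm wide, 3.3 at the tip). Origin: middle of the leaf at the level of the tooth tips, z up
- leaf_end_a (a point): tip of the outermost tooth of the longer leaf on its +y side (18 mm from the origin)
- leaf_end_b (a point): tip of the outermost tooth of the longer leaf on its -y side (18 mm from the origin)
- small_leaf: the shorter comb leaf, loose: same build and height but the blade is only 24 mm long, the grip 20 mm, with finer teeth (6 mm pitch). Not to be used: leave it in the holder
- holder: fixed black plastic holder, 156 mm along its y, 60 mm wide, origin under its centre. Two walls along y (inner faces at x = -4 and +4 mm), 16 mm high, make a groove with its floor at 4 mm height; a block in the middle splits it into two bays centred at y = +39 and -39 mm. One leaf stands in each, which in which varies
- cradle: fixed metal cradle, base 70 x 190 mm, origin under its centre on the table. Along its y axis it carries a steel lead screw; above the screw two rails leave a narrow slot along y. Where the thread's grooves lie along y differs every time by several mm: the cradle's pose does not tell it. End posts 67 mm high
- slot (a point): middle of the slot's mouth, 72.5 mm above the table. The slot lies along the cradle's y, 154 mm long, 8 mm wide (rail faces at x = -4 and +4 mm, 50.5 to 66.5 mm high) under lips that flare out at 35 degrees from upright, to about 19 mm apart at 73.7 mm height, and guide the leaf in
- nut: loose brass ring nut, 58 mm across, 22 mm high, beside the cradle: leave it alone
- board: loose green circuit board 60 x 45 mm, 11 mm high, lying beside the holder: leave it alone
- leaf_grip (a point): centre of the longer leaf's grip, 48 mm above its tooth tips: a grey block 14 mm thick (x), 36 mm long (y), from 33 to 63 mm above the tips
- screw_axis (a point): middle of the lead screw, on its axis, 30 mm above the table: diameter 36 mm, threaded over 120 mm, its thread shown as parallel rings at 12 mm pitch along the cradle's y; grooves 5.2 mm wide, 5 mm deep; crest tops at 48 mm height. The screw does not turn or slide
- seat (a point): middle of the screw at groove bottom height, 43 mm above the table: there the tooth tips are when the leaf is home (resting on the crests they are at 48 mm). The grip then runs from 76 to 106 mm height and the leaf stands by itself between the rails; any groove in the middle part of the screw will do
Mind the look-alikes: they are no part of the job. What is shaped like the leaf but blue is not meant.

How it is judged:
By the outcome, as a careful person would: the job done as asked, in the order asked, and still so for the second after the job is handed in, with the robot touching nothing.
It also fails if it takes over 64 s, if anything falls off the work surface, if the arm or the gripper's body presses on something with over 40 N, if the wrist force passes 120 N, or if a joint passes its speed limit or range.

## Robot

A 6-joint arm with a two-finger parallel gripper is mounted at the origin on the work surface. World frame = base frame: x ahead of the robot, y to its left, z up, the work surface at z = 0. Lengths are in m, angles in rad, forces in N, time in s.
With the tool pointing down it reaches from about 0.275 to 0.75 m from the base axis. Payload 10.2 kg.
Tool frame: the origin (TCP) lies at the very end of the fingers, on their centre line; the grasp point (between the pads) lies 19 mm behind it; z points along the fingers, y is the direction in which the jaws open and shut (so a half turn about z gives the same grasp; the last joint's range is limited). The gripper opens to 85 mm and grips with 20 to 120 N. Pads are 22 mm wide; open, the fingers measure 114 mm over their backs; the gripper's body (76 mm by 85 mm) begins 54 mm behind the grasp point. The pads swing forward as they close: fully open they stand 13 mm farther back than shut.
Start: joints at [0.884, 0.313, 1.498, -0, 1.331, -0.223], TCP at [0.235, 0.47, 0.231] pointing down, gripper open.
Joint ranges: [-2.94, 2.94], [-0.97, 2.17], [0.19, 2.56], [-1.23, 4.37], [0.02, 3.11], [-2.88, 2.88]. Speed limits (rad/s): [2.39, 2.39, 3.01, 3.14, 3.14, 3.14].

## Interface

Orientations are given as a unit quaternion [x, y, z, w].
In Python, from workcell import observe, imaging, robot gives the robot as it stands.
- The arm moves only by the tool arm_command, never from a script. Its argument "moves" is a list of rows, each an object of numbers: "dx", "dy", "dz": the shift along the tool's x, y, z in mm; "wx", "wy", "wz": the turn, a rotation vector about the tool's x, y, z in rad; "fingers": the closure, from 0 (fully open) to 1 (shut). In form: [{"dx": .., "dy": .., "dz": .., "wx": .., "wy": .., "wz": .., "fingers": ..}, ...]. A call has 1 to 20 rows; each row is the pose to reach, as a shift and turn from the pose measured when the call began, along the tool's axes at that moment; what a row does not reach only later rows make up. A row lasts 1/8 s, in which the tool goes at most 62.5 mm and 10.7 degrees, less where a joint would pass 70% of its speed; a pose out of reach is approached as far as the arm can. A call with a gripper value outside its range is refused whole. The fingers move at their own pace and stop on an object; "force" is the grip in N (left out, the last holds). Time passes only in rows, so rows that repeat a pose let the fingers close. It gives the time, the measured TCP pose, the force and the opening at its end, in the units of the state.
- observe(): the state, without advancing time (a new reading comes with each control period).
- imaging.camera(name): name is "scene" or "side" or "wrist"; returns the picture (384x512x3 uint8, blue, green, red); there is no depth.
- imaging.camera_model(name): a dict with "mtx" (3x3 intrinsics, pixels), "k1" (the pictures are not rectified: a ray, as slopes to the right and down, at radius r is drawn at 1 + k1 r^2 times it, then the intrinsics apply), "rvec" (rotation vector, rad) and "tvec" (3), from world to camera coordinates, as OpenCV has them. Camera axes: x right, y down, z forward; pixel columns grow to the right and rows downward; lengths in m; the calibration is good to about 2 mm. A picture is of the moment at which its call begins: read the wrist's pose just before it. camera_model takes no time and is no camera call; for the wrist camera it gives the pose at the moment of the call.
- robot.sign_off(): hands the job in, once; it reports no verdict.
The state is a dict: "time_s": time; "qpos": joint angles; "joint_vel": joint speeds; "joint_torque": joint torques, N m; "ee_pos": TCP position; "orientation": TCP orientation; "contact_force": force on the tool from outside, world axes, zero at the start; "moment": the same for the moment, N m; "gripper_width": finger opening in m.
Only numpy, scipy, OpenCV 4.12 (cv2) and the standard library are available. Lean on these libraries where they do the work, as an engineer would, in place of code of your own. Each camera call takes 0.05 s, during which the arm holds its last target. There are 200 camera calls.

## Working session

There is one attempt and no reset: what is moved stays moved. The work goes in short steps, Python scripts to look and compute and a tool call to move; the robot and the scene stay as the last step left them, time stands still between calls to the robot, and variables do not carry over. Pictures are saved under pics/ and viewed, about 8 in all and at most 12, crops included, and the job is handed in when it is done.

Besides the shell and the picture viewer there is one more tool, called after "Emit:" as name(argument=value, ...), one argument or row to a line, values as JSON. arm_command: Moves the arm, as the interface text tells. Its arguments: {"type":"object","properties":{"moves":{"type":"array"},"force":{"type":"number"}},"required":["moves"]}

```bash
mkdir -p pics
cat > h.py <<'E'
from workcell import observe, imaging, robot
import numpy as np, cv2
from scipy.spatial.transform import Rotation as R
def snap(n,f):
    s=observe(); im=imaging.camera(n); cv2.imwrite('pics/'+f,im); return im
def ray(n,u,v,m=None):
    m=m or imaging.camera_model(n); K=np.array(m['mtx']); 
    xd=np.array([(u-K[0,2])/K[0,0],(v-K[1,2])/K[1,1]]); x=xd.copy()
    for _ in range(20): x=xd/(1+m['k1']*(x@x))
    Rm=R.from_rotvec(np.ravel(m['rvec'])).as_matrix(); t=np.ravel(m['tvec'])
    return -Rm.T@t, Rm.T@np.r_[x,1]
def at(n,u,v,z,m=None):
    c,d=ray(n,u,v,m); return c+d*(z-c[2])/d[2]
def proj(n,P,m=None):
    m=m or imaging.camera_model(n); K=np.array(m['mtx'])
    p=R.from_rotvec(np.ravel(m['rvec'])).apply(np.atleast_2d(P))+np.ravel(m['tvec'])
    x=p[:,:2]/p[:,2:]; x=x*(1+m['k1']*(x**2).sum(1,keepdims=True))
    return x*[K[0,0],K[1,1]]+[K[0,2],K[1,2]]
E
python3 - <<'E'
from h import *
a=snap('scene','s1.png'); b=snap('side','d1.png')
c=np.hstack([a,b]); cv2.imwrite('pics/both.png',cv2.resize(c,(800,300),interpolation=cv2.INTER_AREA))
print(observe())
for n in('scene','side','wrist'):
    m=imaging.camera_model(n);print(n,m)
E
```

```text
{'time_s': 0.1, 'qpos': array([ 8.83603404e-01,  3.13338332e-01,  1.49835559e+00,  1.20813594e-05,
        1.33098989e+00, -2.23403643e-01]), 'joint_vel': array([ 0.00088075, -0.00043219, -0.00261163,  0.00028277, -0.00200496,
       -0.00020442]), 'joint_torque': array([ 2.08726109e-03, -4.12899220e+01, -2.60141534e+01, -1.99492119e-04,
        3.04036097e-03,  4.49513050e-05]), 'ee_pos': array([0.23471637, 0.4693568 , 0.23082289]), 'orientation': array([ 2.29823226e-01,  9.73232237e-01, -4.87420488e-04, -2.45176737e-04]), 'contact_force': array([-0.37012152, -0.71268053,  0.49352497]), 'moment': array([-0.040393  ,  0.04771963, -0.02498848]), 'gripper_width': 0.08537917442073205}
scene {'mtx': array([[364.44058421,   0.        , 260.79272112],
       [  0.        , 364.44058421, 193.21856577],
       [  0.        ,   0.        ,   1.        ]]), 'k1': 0.03860808857807718, 'rvec': array([ 1.46388228,  1.87358461, -0.97935418]), 'tvec': array([ 0.07915925, -0.25657566,  1.36234985])}
side {'mtx': array([[364.20247089,   0.        , 260.41816073],
       [  0.        , 364.20247089, 186.42443576],
       [  0.        ,   0.        ,   1.        ]]), 'k1': 0.039881554824647794, 'rvec': array([ 2.35932107, -0.27329081,  0.09422177]), 'tvec': array([-0.55533617,  0.1923887 ,  0.76653946])}
wrist {'mtx': array([[326.56119274,   0.        , 251.08925703],
       [  0.        , 326.56119274, 195.679233  ],
       [  0.        ,   0.        ,   1.        ]]), 'k1': -0.05428904873130722, 'rvec': array([-2.44806312, -1.51325544, -0.22528726]), 'tvec': array([-0.52461701, -0.03862666,  0.38075396])}
```

View pics/s1.png

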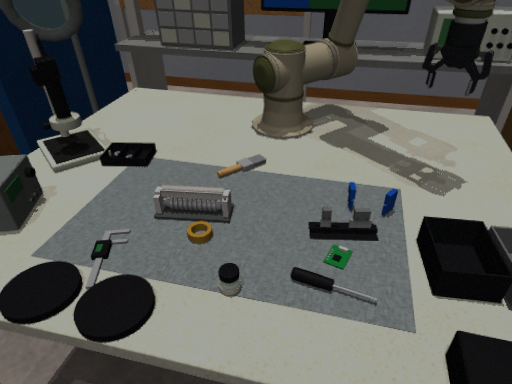

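View pics/d1.png

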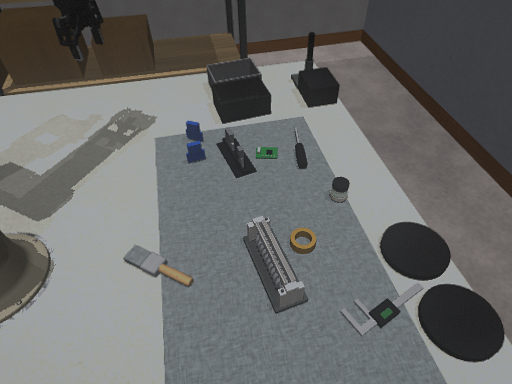

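The scene view shows the holder at about (343,230), with grey leaves at (326,215) and (361,217). Blue look-alikes stand at (352,192) and (390,200), and the cradle is at (193,203). The grey leaf at (361,217) looks longer, so I'll confirm it in an enlarged crop.

Run:
```python
from h import *
a=cv2.imread('pics/s1.png'); b=cv2.imread('pics/d1.png')
f=lambda i,x,y,w,h:cv2.resize(i[y:y+h,x:x+w],(400,300),interpolation=cv2.INTER_CUBIC)
# scene crops: 5x/4x ; side crops
c=np.vstack([np.hstack([f(a,300,180,100,75),f(a,145,165,100,75)]),np.hstack([f(b,185,110,100,75),f(b,220,205,140,105)])])
cv2.imwrite('pics/c1.png',c)
```

```text
(no output)
```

View pics/c1.png

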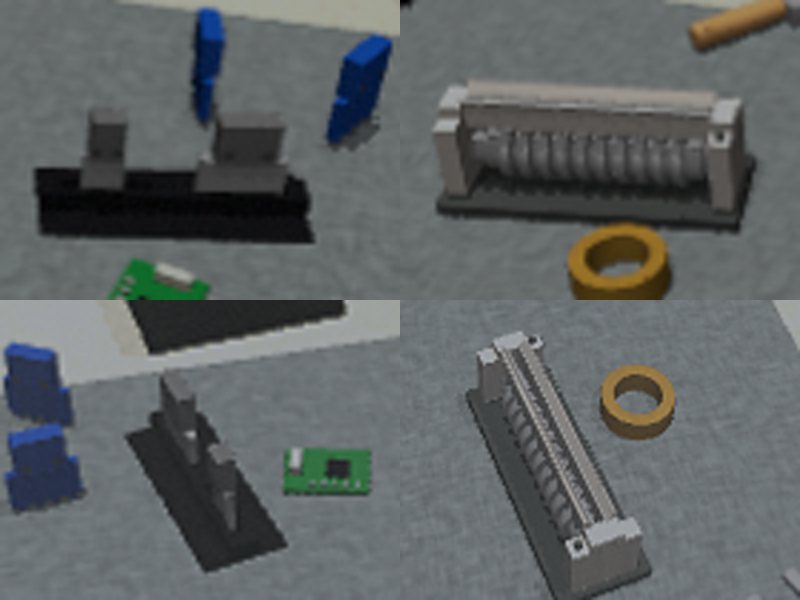

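The grey leaf at scene (362,214) has the wider grip, about twice the other's, and stands in the holder, so it is the one meant. The blue ones stand outside the holder. Next I'll compute positions.

Run:
```python
from h import *
S=lambda x,y:(300+x/4,180+y/4); C=lambda x,y:(145+(x-400)/4,165+y/4)
D=lambda x,y:(185+x/4,110+(y-300)/4); G=lambda x,y:(220+(x-400)*.35,205+(y-300)*.35)
def p(t,n,uv,z): print(t,n,np.round(at(n,*uv,z)*1000,1))
p('longgrip top L','scene',S(215,115),.067);p('longgrip top R','scene',S(283,114),.067)
p('longgrip mid','scene',S(248,137),.052);p('smallgrip top','scene',S(107,110),.067)
p('hold base fl','scene',S(40,235),0);p('hold base fr','scene',S(313,242),0)
p('hold base near','side',D(207,572),0);p('hold base nr','side',D(287,546),0);p('hold base far l','side',D(126,435),0)
p('long top','side',D(163,374),.067);p('long top other','side',D(195,407),.067)
p('small top','side',D(215,440),.067);p('small top2','side',D(235,460),.067)
p('cr fl','scene',C(437,212),0);p('cr fr','scene',C(741,229),0)
p('cr side far-left','side',G(467,393),0);p('cr near-left','side',G(553,600),0);p('cr near right','side',G(650,572),0)
p('rail topL','scene',C(470,82),.0737);p('rail topR','scene',C(718,95),.0737)
p('slot far end side','side',G(516,350),.0665);p('slot near','side',G(596,525),.0665)
for P in 'scene','side': print(P,imaging.camera_model(P) and np.round(ray(P,256,192)[0],2))
```

```text
longgrip top L scene [553.6 276.1  67. ]
longgrip top R scene [543.5 313.2  67. ]
longgrip mid scene [549.7 296.4  52. ]
smallgrip top scene [563.4 216.4  67. ]
hold base fl scene [602.7 188.3   0. ]
hold base fr scene [570.9 340.7   0. ]
hold base near side [545.7 175.3   0. ]
hold base nr side [602.7 187.1   0. ]
hold base far l side [513.8 329.5   0. ]
long top side [542.8 306.   67. ]
long top other side [557.9 264.9  67. ]
small top side [564.6 227.6  67. ]
small top2 side [573.5 204.7  67. ]
cr fl scene [ 618.8 -199.5    0. ]
cr fr scene [589.8 -10.1   0. ]
cr side far-left side [525.8 -18.7   0. ]
cr near-left side [ 549.8 -201.2    0. ]
cr near right side [ 620.2 -197.     0. ]
rail topL scene [ 578.4 -184.5   73.7]
rail topR scene [555.8 -31.7  73.7]
slot far end side side [562.6 -36.9  66.5]
slot near side [ 580.7 -189.    66.5]
scene [1.24 0.24 0.57]
side [ 0.46 -0.51  0.68]
```

```bash
cat >> h.py <<'E'
def delta(pos_mm,jaw_deg):
    """tool-frame shift (mm) and turn to a tool-down pose, jaws along jaw_deg"""
    s=observe(); Rt=R.from_quat(s['orientation']); 
    j=np.radians(jaw_deg); y=np.array([np.cos(j),np.sin(j),0]); z=np.array([0,0,-1.]); 
    Rg=R.from_matrix(np.c_[np.cross(y,z),y,z])
    print('now',np.round(s['ee_pos']*1000,1),'F',np.round(s['contact_force'],1),'w',round(s['gripper_width']*1000,1),'t',s['time_s'])
    print('d',np.round(Rt.inv().apply(np.array(pos_mm)-s['ee_pos']*1000),1),'w',np.round((Rt.inv()*Rg).as_rotvec(),4))
E
python3 - <<'E'
from h import *
delta([550,296,170],11.8)
m=imaging.camera_model('wrist'); s=observe()
print(R.from_quat(s['orientation']).inv().apply(ray('wrist',256,192)[0]-s['ee_pos']),R.from_quat(s['orientation']).inv().apply(ray('wrist',256,192)[1]))
E
```

```text
now [234.7 469.4 230.8] F [-0.4 -0.7  0.5] w 85.4 t 0.1
d [-359.5  -13.9   60.7] w [-1.100e-03  2.000e-04  9.011e-01]
[ 0.07511328  0.00039792 -0.14343183] [-0.28369503  0.01424848  0.9589928 ]
```

Emit:
arm_command(
  moves=[
    {"dx": -60, "dy": -2, "dz": 5, "wz": 0.15},
    {"dx": -120, "dy": -5, "dz": 10, "wz": 0.3},
    {"dx": -180, "dy": -7, "dz": 20, "wz": 0.45},
    {"dx": -240, "dy": -9, "dz": 30, "wz": 0.6},
    {"dx": -300, "dy": -12, "dz": 45, "wz": 0.75},
    {"dx": -360, "dy": -14, "dz": 60, "wz": 0.9},
    {"dx": -360, "dy": -14, "dz": 60, "wz": 0.9},
    {"dx": -360, "dy": -14, "dz": 60, "wz": 0.9},
  ],
  force=30,
)

```text
validation failed for argument at $.mo...
```

Run:
```python
from h import *
im=snap('wrist','w1.png')
delta([550,296,170],11.8)
y=np.array([-.204,.979]);x=np.array([.979,.204]);c=np.array([558.2,258.5])
P=[]
for a,b in((7,57),(7,21),(-7,57),(-7,21),(30,78),(30,-78),(-30,78),(-30,-78)):
    P.append(np.r_[c+a*x+b*y,67 if len(P)<4 else 0]/1000)
q=proj('wrist',P); print(q.round(0))
```

```text
now [234.8 469.4 230.9] F [ 0.  -0.3  0.1] w 85.5 t 0.15
d [-359.5  -14.    60.8] w [-1.000e-03  2.000e-04  9.011e-01]
[[255. 436.]
 [234. 447.]
 [248. 431.]
 [227. 442.]
 [275. 396.]
 [198. 439.]
 [250. 372.]
 [173. 418.]]
```

View pics/w1.png

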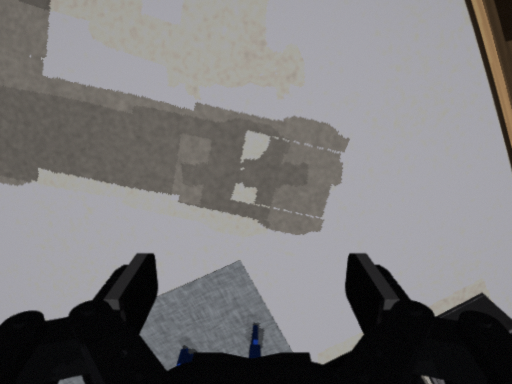

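The arm did not move because the call was refused, so the picture shows only bare table from the start pose. I'll resend with every key in each row.

Emit:
arm_command(
  moves=[
    {"dx": -60, "dy": -2, "dz": 5, "wx": 0, "wy": 0, "wz": 0.15, "fingers": 0},
    {"dx": -120, "dy": -5, "dz": 10, "wx": 0, "wy": 0, "wz": 0.3, "fingers": 0},
    {"dx": -180, "dy": -7, "dz": 20, "wx": 0, "wy": 0, "wz": 0.45, "fingers": 0},
    {"dx": -240, "dy": -9, "dz": 30, "wx": 0, "wy": 0, "wz": 0.6, "fingers": 0},
    {"dx": -300, "dy": -12, "dz": 45, "wx": 0, "wy": 0, "wz": 0.75, "fingers": 0},
    {"dx": -360, "dy": -14, "dz": 60, "wx": 0, "wy": 0, "wz": 0.9, "fingers": 0},
    {"dx": -360, "dy": -14, "dz": 60, "wx": 0, "wy": 0, "wz": 0.9, "fingers": 0},
    {"dx": -360, "dy": -14, "dz": 60, "wx": 0, "wy": 0, "wz": 0.9, "fingers": 0},
  ],
  force=30,
)

```text
time_s: 1.15
ee_pos: [0.55, 0.2959, 0.1706]
orientation: [0.63, 0.777, -0.001, -0.0]
contact_force: [0.3, 0.6, 1.0]
gripper_width: 0.0855
```

Run:
```python
from h import *
im=snap('wrist','w2.png')
delta([550,296,170],11.8)
y=np.array([-.204,.979]);x=np.array([.979,.204]);c=np.array([558.2,258.5])
P=[]
for a,b in((7,57),(7,21),(-7,57),(-7,21),(30,78),(30,-78),(-30,78),(-30,-78)):
    P.append(np.r_[c+a*x+b*y,67 if len(P)<4 else 0]/1000)
q=proj('wrist',P); print(q.round(0))
```

```text
now [549.8 296.4 171.1] F [-0.2  0.6  0. ] w 85.5 t 1.2
d [-0.4  0.1  1.1] w [-0.0007  0.0004  0.0025]
[[261. 172.]
 [260. 216.]
 [243. 172.]
 [243. 215.]
 [283. 135.]
 [279. 278.]
 [220. 135.]
 [224. 278.]]
```

View pics/w2.png

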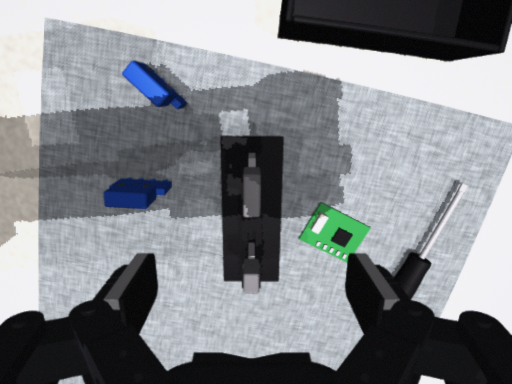

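The wrist view shows the long leaf's grip at (252,192) centred between the jaws and in line with the prediction. The small leaf is at (251,275). I'll descend to grasp.

Emit:
arm_command(
  moves=[
    {"dx": 0, "dy": 0, "dz": 40, "wx": 0, "wy": 0, "wz": 0, "fingers": 0},
    {"dx": 0, "dy": 0, "dz": 80, "wx": 0, "wy": 0, "wz": 0, "fingers": 0},
    {"dx": 0, "dy": 0, "dz": 110, "wx": 0, "wy": 0, "wz": 0, "fingers": 0},
    {"dx": 0, "dy": 0, "dz": 129, "wx": 0, "wy": 0, "wz": 0, "fingers": 0},
    {"dx": 0, "dy": 0, "dz": 129, "wx": 0, "wy": 0, "wz": 0, "fingers": 0.3},
    {"dx": 0, "dy": 0, "dz": 129, "wx": 0, "wy": 0, "wz": 0, "fingers": 0.6},
    {"dx": 0, "dy": 0, "dz": 129, "wx": 0, "wy": 0, "wz": 0, "fingers": 0.8},
    {"dx": 0, "dy": 0, "dz": 129, "wx": 0, "wy": 0, "wz": 0, "fingers": 1},
    {"dx": 0, "dy": 0, "dz": 129, "wx": 0, "wy": 0, "wz": 0, "fingers": 1},
    {"dx": 0, "dy": 0, "dz": 129, "wx": 0, "wy": 0, "wz": 0, "fingers": 1},
    {"dx": 0, "dy": 0, "dz": 129, "wx": 0, "wy": 0, "wz": 0, "fingers": 1},
    {"dx": 0, "dy": 0, "dz": 129, "wx": 0, "wy": 0, "wz": 0, "fingers": 1},
  ],
  force=35,
)

```text
time_s: 2.7
ee_pos: [0.5501, 0.2964, 0.0429]
orientation: [0.63, 0.777, 0.0, 0.0]
contact_force: [-0.7, 0.1, 5.6]
gripper_width: 0.0133
```

Emit:
arm_command(
  moves=[
    {"dx": 0, "dy": 0, "dz": -10, "wx": 0, "wy": 0, "wz": 0, "fingers": 1},
    {"dx": 0, "dy": 0, "dz": -35, "wx": 0, "wy": 0, "wz": 0, "fingers": 1},
    {"dx": 0, "dy": 0, "dz": -75, "wx": 0, "wy": 0, "wz": 0, "fingers": 1},
    {"dx": 0, "dy": 0, "dz": -115, "wx": 0, "wy": 0, "wz": 0, "fingers": 1},
    {"dx": 0, "dy": 0, "dz": -137, "wx": 0, "wy": 0, "wz": 0, "fingers": 1},
    {"dx": 0, "dy": 0, "dz": -137, "wx": 0, "wy": 0, "wz": 0, "fingers": 1},
  ],
)

```text
time_s: 3.45
ee_pos: [0.5505, 0.2967, 0.1816]
orientation: [0.63, 0.777, 0.001, 0.001]
contact_force: [-0.8, 0.2, -0.8]
gripper_width: 0.0134
```

Run:
```python
from h import *
delta([569.5,-110,180],8.5)
```

```text
now [550.5 296.7 181.6] F [-0.8  0.2 -0.8] w 13.4 t 3.45
d [-401.8  -65.6    1.3] w [ 0.0038 -0.0002  0.0602]
```

Emit:
arm_command(
  moves=[
    {"dx": -30, "dy": -5, "dz": 0, "wx": 0, "wy": 0, "wz": 0, "fingers": 1},
    {"dx": -80, "dy": -13, "dz": 0, "wx": 0, "wy": 0, "wz": 0.01, "fingers": 1},
    {"dx": -135, "dy": -22, "dz": 0, "wx": 0, "wy": 0, "wz": 0.02, "fingers": 1},
    {"dx": -190, "dy": -31, "dz": 0, "wx": 0, "wy": 0, "wz": 0.03, "fingers": 1},
    {"dx": -245, "dy": -40, "dz": 0, "wx": 0, "wy": 0, "wz": 0.04, "fingers": 1},
    {"dx": -300, "dy": -49, "dz": 0, "wx": 0.002, "wy": 0, "wz": 0.05, "fingers": 1},
    {"dx": -350, "dy": -57, "dz": 0, "wx": 0.003, "wy": 0, "wz": 0.06, "fingers": 1},
    {"dx": -385, "dy": -63, "dz": 0, "wx": 0.004, "wy": 0, "wz": 0.06, "fingers": 1},
    {"dx": -402, "dy": -66, "dz": 0, "wx": 0.004, "wy": 0, "wz": 0.06, "fingers": 1},
    {"dx": -402, "dy": -66, "dz": 0, "wx": 0.004, "wy": 0, "wz": 0.06, "fingers": 1},
    {"dx": -402, "dy": -66, "dz": 0, "wx": 0.004, "wy": 0, "wz": 0.06, "fingers": 1},
  ],
)

```text
time_s: 4.82
ee_pos: [0.5691, -0.1089, 0.1811]
orientation: [0.652, 0.758, 0.0, -0.001]
contact_force: [-0.5, 0.8, -1.4]
gripper_width: 0.0132
```

Run:
```python
from h import *
im=snap('wrist','w3.png'); m=imaging.camera_model('wrist')
delta([569.5,-110,180],8.5)
a=np.radians(8.5);y=np.array([-np.sin(a),np.cos(a)]);x=np.array([np.cos(a),np.sin(a)]);c=np.array([569.5,-110])
P=[np.r_[c+s*x+b*y,73.7]/1000 for s,b in((9.5,77),(-9.5,77),(9.5,-77),(-9.5,-77))]+[np.r_[c+s*x+b*y,143]/1000 for s,b in ((3,18),(-3,18),(3,-18),(-3,-18))]
print(proj('wrist',P,m).round(1))
cv2.imwrite('pics/w3b.png',cv2.resize(im[60:360,106:406],(600,600),interpolation=cv2.INTER_CUBIC))
```

```text
now [ 569.2 -108.9  181.2] F [-0.6  1.1 -1.3] w 13.4 t 4.875
d [-1.2  0.2  1.2] w [-0.0005 -0.0005  0.0018]
[[264.2  94.9]
 [238.5  94.9]
 [261.8 278.7]
 [240.2 278.7]
 [256.2 199.9]
 [245.9 199.8]
 [255.8 255.3]
 [246.1 255.2]]
```

View pics/w3b.png

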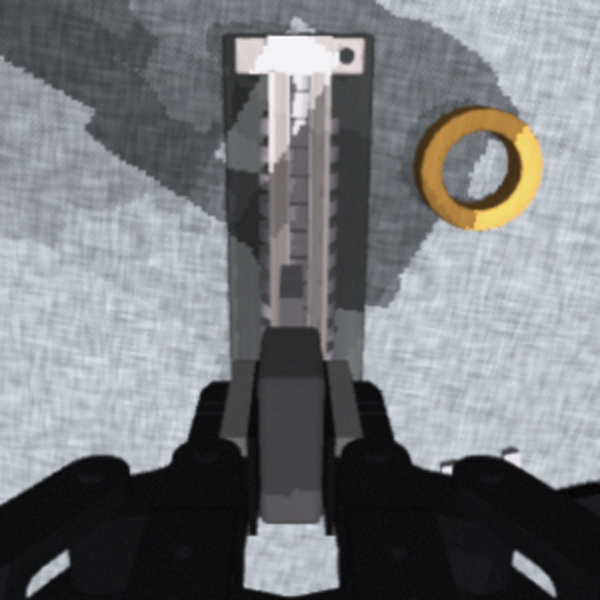

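The wrist view shows the slot running up to crop (301,75), slightly to the right of the predicted 291. The leaf is held straight at about (290,425), and the nut is at (480,170). I'll enlarge the rail area to measure it.

Run:
```python
from h import *
im=cv2.imread('pics/w3.png')
c=cv2.resize(im[85:235,206:306],(400,600),interpolation=cv2.INTER_CUBIC)
cv2.imwrite('pics/w3c.png',cv2.convertScaleAbs(c,alpha=1.3,beta=20))
```

```text
(no output)
```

View pics/w3c.png

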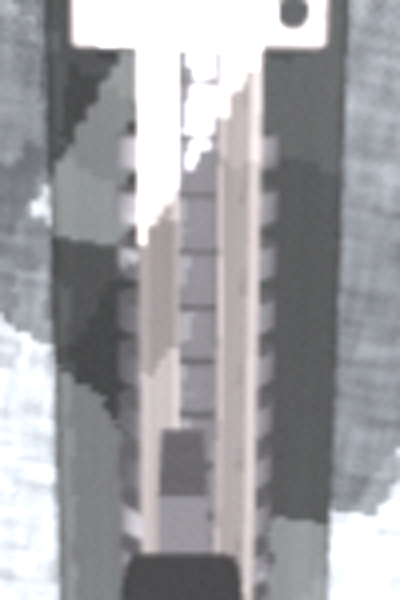

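Run:
```python
from h import *
m=imaging.camera_model('wrist')
q=lambda x,y,z:(at('wrist',206+x/4,85+y/4,z,m)*1000)
for z in (.0665,.0605): print('slot',z,q(200,60,z).round(1),q(199,250,z).round(1),q(198.5,400,z).round(1))
a,b=q(200,60,.0665),q(198.5,400,.0665);d=a-b;print('yaw',np.degrees(np.arctan2(-d[0],d[1])))
print('leafend',q(185,432,.152).round(1), q(185,495,.152).round(1), q(185,495,.143).round(1))
for y in(195,252,305,359,413): print('line z48',q(199,y,.048).round(1))
print('post front edge z67',q(200,48,.067).round(1))
delta([569.5,-110,180],8.5)
```

```text
slot 0.0665 [562.2 -37.   66.5] [567.6 -73.   66.5] [ 572.2 -103.4   66.5]
slot 0.0605 [562.3 -37.1  60.5] [567.8 -73.9  60.5] [ 572.5 -105.    60.5]
yaw 8.57720712819954
leafend [566.5 -85.3 152. ] [567.9 -94.4 152. ] [568.4 -97.5 143. ]
line z48 [566.4 -64.3  48. ]
line z48 [568.3 -76.2  48. ]
line z48 [570.  -87.5  48. ]
line z48 [571.9 -99.3  48. ]
line z48 [ 573.7 -111.3   48. ]
post front edge z67 [561.8 -34.8  67. ]
now [ 569.2 -108.9  181.2] F [-0.6  1.1 -1.3] w 13.4 t 4.875
d [-1.2  0.2  1.2] w [-0.0005 -0.0005  0.0018]
```

Emit:
arm_command(
  moves=[
    {"dx": 0, "dy": 2.8, "dz": 5, "wx": 0, "wy": 0, "wz": 0.002, "fingers": 1},
    {"dx": 0, "dy": 2.8, "dz": 35, "wx": 0, "wy": 0, "wz": 0.002, "fingers": 1},
    {"dx": 0, "dy": 2.8, "dz": 55, "wx": 0, "wy": 0, "wz": 0.002, "fingers": 1},
    {"dx": 0, "dy": 2.8, "dz": 60, "wx": 0, "wy": 0, "wz": 0.002, "fingers": 1},
    {"dx": 0, "dy": 2.8, "dz": 64, "wx": 0, "wy": 0, "wz": 0.002, "fingers": 1},
    {"dx": 0, "dy": 2.8, "dz": 68, "wx": 0, "wy": 0, "wz": 0.002, "fingers": 1},
    {"dx": 0, "dy": 2.8, "dz": 72, "wx": 0, "wy": 0, "wz": 0.002, "fingers": 1},
    {"dx": 0, "dy": 2.8, "dz": 74, "wx": 0, "wy": 0, "wz": 0.002, "fingers": 1},
    {"dx": 0, "dy": 2.8, "dz": 74, "wx": 0, "wy": 0, "wz": 0.002, "fingers": 1},
  ],
)

```text
time_s: 6.0
ee_pos: [0.5719, -0.1084, 0.1072]
orientation: [0.653, 0.757, -0.0, -0.0]
contact_force: [-0.2, -0.8, -0.8]
gripper_width: 0.0134
```

Emit:
arm_command(
  moves=[
    {"dx": 0, "dy": 0, "dz": 1.5, "wx": 0, "wy": 0, "wz": 0, "fingers": 1},
    {"dx": 0, "dy": 0, "dz": 3, "wx": 0, "wy": 0, "wz": 0, "fingers": 1},
    {"dx": 0, "dy": 0, "dz": 4.5, "wx": 0, "wy": 0, "wz": 0, "fingers": 1},
    {"dx": 0, "dy": 0, "dz": 6, "wx": 0, "wy": 0, "wz": 0, "fingers": 1},
    {"dx": 0, "dy": 0, "dz": 6, "wx": 0, "wy": 0, "wz": 0, "fingers": 1},
  ],
)

```text
time_s: 6.62
ee_pos: [0.5718, -0.1084, 0.1011]
orientation: [0.653, 0.757, -0.0, -0.0]
contact_force: [-0.2, -0.4, -1.5]
gripper_width: 0.0132
```

Emit:
arm_command(
  moves=[
    {"dx": 0, "dy": 0, "dz": 3, "wx": 0, "wy": 0, "wz": 0, "fingers": 1},
    {"dx": 0, "dy": 0, "dz": 6, "wx": 0, "wy": 0, "wz": 0, "fingers": 1},
    {"dx": 0, "dy": 0, "dz": 9, "wx": 0, "wy": 0, "wz": 0, "fingers": 1},
    {"dx": 0, "dy": 0, "dz": 11, "wx": 0, "wy": 0, "wz": 0, "fingers": 1},
    {"dx": 0, "dy": 0, "dz": 12, "wx": 0, "wy": 0, "wz": 0, "fingers": 1},
    {"dx": 0, "dy": 0, "dz": 12, "wx": 0, "wy": 0, "wz": 0, "fingers": 1},
  ],
)

```text
time_s: 7.38
ee_pos: [0.5718, -0.1084, 0.089]
orientation: [0.653, 0.757, -0.0, -0.001]
contact_force: [0.1, 0.4, -0.9]
gripper_width: 0.013
```

Still no contact, with the tips at about 50 mm. I'll creep down to the crests.

Emit:
arm_command(
  moves=[
    {"dx": 0, "dy": 0, "dz": 0.7, "wx": 0, "wy": 0, "wz": 0, "fingers": 1},
    {"dx": 0, "dy": 0, "dz": 1.4, "wx": 0, "wy": 0, "wz": 0, "fingers": 1},
    {"dx": 0, "dy": 0, "dz": 2, "wx": 0, "wy": 0, "wz": 0, "fingers": 1},
    {"dx": 0, "dy": 0, "dz": 2.4, "wx": 0, "wy": 0, "wz": 0, "fingers": 1},
    {"dx": 0, "dy": 0, "dz": 2.4, "wx": 0, "wy": 0, "wz": 0, "fingers": 1},
  ],
)

```text
time_s: 8.0
ee_pos: [0.5719, -0.1084, 0.0869]
orientation: [0.653, 0.757, -0.0, -0.0]
contact_force: [-2.0, 1.0, 2.2]
gripper_width: 0.0135
```

Run:
```python
from h import *
# camera pose at picture: same orientation (to ~0.1deg); shift from the move since
m=imaging.camera_model('wrist'); s=observe()['ee_pos']*1000; sh=np.array([569.2,-108.9,181.2])-s
T=s+sh; ax=np.array([-.149,.989])
def al(y,z):
    c,d=ray('wrist',206+199/4,85+y/4,m); c=c*1000+sh; p=c+d*(z-c[2])/d[2]; return round(float((p-T)[:2]@ax),1)
print('leaf end upper/lower',[al(495,z) for z in(170,173,176)],al(432,149),al(432,143),'grip end',al(552,207),al(552,176))
print('lines',[al(y,48) for y in(195,252,305,359,413)])
delta([569.2,-108.9,87],8.5)
```

```text
leaf end upper/lower [20.9, 21.9, 23.0] 22.8 21.0 grip end 28.1 15.6
lines [44.5, 32.5, 21.0, 9.1, -3.1]
now [ 571.9 -108.4   86.9] F [-2.   1.   2.2] w 13.5 t 8.0
d [-0.1 -2.7 -0.1] w [-0.0006 -0.0006 -0.0003]
```

The teeth lie about 5–7 mm from the grooves by the picture estimate. I'll feel along +x with light pressure in small steps.

Emit:
arm_command(
  moves=[
    {"dx": 0.5, "dy": 0, "dz": 0.4, "wx": 0, "wy": 0, "wz": 0, "fingers": 1},
    {"dx": 1.0, "dy": 0, "dz": 0.4, "wx": 0, "wy": 0, "wz": 0, "fingers": 1},
    {"dx": 1.5, "dy": 0, "dz": 0.4, "wx": 0, "wy": 0, "wz": 0, "fingers": 1},
    {"dx": 1.5, "dy": 0, "dz": 0.4, "wx": 0, "wy": 0, "wz": 0, "fingers": 1},
  ],
)

```text
time_s: 8.5
ee_pos: [0.572, -0.1072, 0.0868]
orientation: [0.653, 0.757, 0.0, 0.0]
contact_force: [0.6, -2.8, 4.2]
gripper_width: 0.0133
```

Emit:
arm_command(
  moves=[
    {"dx": 0.6, "dy": 0, "dz": 0.4, "wx": 0, "wy": 0, "wz": 0, "fingers": 1},
    {"dx": 1.2, "dy": 0, "dz": 0.4, "wx": 0, "wy": 0, "wz": 0, "fingers": 1},
    {"dx": 1.8, "dy": 0, "dz": 0.4, "wx": 0, "wy": 0, "wz": 0, "fingers": 1},
    {"dx": 1.8, "dy": 0, "dz": 0.4, "wx": 0, "wy": 0, "wz": 0, "fingers": 1},
  ],
)

```text
time_s: 9.0
ee_pos: [0.5721, -0.1057, 0.0868]
orientation: [0.653, 0.757, 0.0, 0.001]
contact_force: [0.9, -2.5, 5.9]
gripper_width: 0.0137
```

Emit:
arm_command(
  moves=[
    {"dx": 0.6, "dy": -0.3, "dz": 0.3, "wx": 0, "wy": 0, "wz": 0, "fingers": 1},
    {"dx": 1.2, "dy": -0.5, "dz": 0.3, "wx": 0, "wy": 0, "wz": 0, "fingers": 1},
    {"dx": 1.8, "dy": -0.5, "dz": 0.3, "wx": 0, "wy": 0, "wz": 0, "fingers": 1},
    {"dx": 1.8, "dy": -0.5, "dz": 0.3, "wx": 0, "wy": 0, "wz": 0, "fingers": 1},
  ],
)

```text
time_s: 9.5
ee_pos: [0.5716, -0.1041, 0.0867]
orientation: [0.653, 0.757, 0.0, 0.001]
contact_force: [0.9, -3.6, 5.7]
gripper_width: 0.013
```

Emit:
arm_command(
  moves=[
    {"dx": 0.5, "dy": 0, "dz": 0.4, "wx": 0, "wy": 0, "wz": 0, "fingers": 1},
    {"dx": 0.9, "dy": 0, "dz": 0.4, "wx": 0, "wy": 0, "wz": 0, "fingers": 1},
    {"dx": 1.3, "dy": 0, "dz": 0.4, "wx": 0, "wy": 0, "wz": 0, "fingers": 1},
    {"dx": 1.3, "dy": 0, "dz": 0.4, "wx": 0, "wy": 0, "wz": 0, "fingers": 1},
  ],
)

```text
time_s: 10.0
ee_pos: [0.5707, -0.102, 0.0854]
orientation: [0.653, 0.757, 0.0, -0.0]
contact_force: [0.9, 0.3, -1.3]
gripper_width: 0.0134
```

The leaf dropped 1.3 mm and the load vanished, so the teeth are entering the grooves. I'll follow it down gently.

Emit:
arm_command(
  moves=[
    {"dx": 0, "dy": 0, "dz": 0.5, "wx": 0, "wy": 0, "wz": 0, "fingers": 1},
    {"dx": 0, "dy": 0, "dz": 1.0, "wx": 0, "wy": 0, "wz": 0, "fingers": 1},
    {"dx": 0, "dy": 0, "dz": 1.5, "wx": 0, "wy": 0, "wz": 0, "fingers": 1},
    {"dx": 0, "dy": 0, "dz": 2.0, "wx": 0, "wy": 0, "wz": 0, "fingers": 1},
    {"dx": 0, "dy": 0, "dz": 2.0, "wx": 0, "wy": 0, "wz": 0, "fingers": 1},
  ],
)

```text
time_s: 10.62
ee_pos: [0.5707, -0.102, 0.0834]
orientation: [0.653, 0.757, 0.0, -0.0]
contact_force: [0.7, -0.3, -1.2]
gripper_width: 0.0135
```

Emit:
arm_command(
  moves=[
    {"dx": 0, "dy": 0, "dz": 0.5, "wx": 0, "wy": 0, "wz": 0, "fingers": 1},
    {"dx": 0, "dy": 0, "dz": 1.0, "wx": 0, "wy": 0, "wz": 0, "fingers": 1},
    {"dx": 0, "dy": 0, "dz": 1.4, "wx": 0, "wy": 0, "wz": 0, "fingers": 1},
    {"dx": 0, "dy": 0, "dz": 1.8, "wx": 0, "wy": 0, "wz": 0, "fingers": 1},
    {"dx": 0, "dy": 0, "dz": 1.8, "wx": 0, "wy": 0, "wz": 0, "fingers": 1},
  ],
)

```text
time_s: 11.25
ee_pos: [0.5707, -0.102, 0.0819]
orientation: [0.653, 0.757, 0.0, 0.0]
contact_force: [-0.6, -0.1, 2.3]
gripper_width: 0.013
```

The tips are now at seat height: 5.0 mm below the crest contact, with about 3 N of support. I'll release and rise.

Emit:
arm_command(
  moves=[
    {"dx": 0, "dy": 0, "dz": 0, "wx": 0, "wy": 0, "wz": 0, "fingers": 0.85},
    {"dx": 0, "dy": 0, "dz": 0, "wx": 0, "wy": 0, "wz": 0, "fingers": 0.75},
    {"dx": 0, "dy": 0, "dz": 0, "wx": 0, "wy": 0, "wz": 0, "fingers": 0.6},
    {"dx": 0, "dy": 0, "dz": 0, "wx": 0, "wy": 0, "wz": 0, "fingers": 0.4},
    {"dx": 0, "dy": 0, "dz": 0, "wx": 0, "wy": 0, "wz": 0, "fingers": 0.4},
    {"dx": 0, "dy": 0, "dz": 0, "wx": 0, "wy": 0, "wz": 0, "fingers": 0.4},
    {"dx": 0, "dy": 0, "dz": -20, "wx": 0, "wy": 0, "wz": 0, "fingers": 0.4},
    {"dx": 0, "dy": 0, "dz": -50, "wx": 0, "wy": 0, "wz": 0, "fingers": 0.4},
    {"dx": 0, "dy": 0, "dz": -90, "wx": 0, "wy": 0, "wz": 0, "fingers": 0.4},
    {"dx": 0, "dy": 0, "dz": -90, "wx": 0, "wy": 0, "wz": 0, "fingers": 0.4},
    {"dx": 0, "dy": 0, "dz": -90, "wx": 0, "wy": 0, "wz": 0, "fingers": 0.4},
  ],
)

```text
time_s: 12.62
ee_pos: [0.5703, -0.1019, 0.1711]
orientation: [0.653, 0.757, 0.0, -0.001]
contact_force: [-0.4, -0.3, -0.9]
gripper_width: 0.0512
```

Run:
```python
from h import *
w=snap('wrist','w4.png');b=snap('side','d4.png');s=snap('scene','s4.png')
f=lambda i,x,y,w,h:cv2.resize(i[y:y+h,x:x+w],(400,300),interpolation=cv2.INTER_CUBIC)
c=np.vstack([np.hstack([f(s,145,155,100,75),f(b,230,195,120,90)]),np.hstack([f(w,150,80,200,150),f(w,0,0,512,384)])])
cv2.imwrite('pics/c4.png',c); delta([570.9,-104,172],8.5)
a=np.radians(8.5);x=np.array([np.cos(a),np.sin(a)]);y=np.array([-x[1],x[0]])
P=[np.r_[np.array([571,-104])+i*x+j*y,106]/1000 for i in(-7,7) for j in(-18,18)]
print((proj('wrist',P)-[150,80])*2+[0,300])
```

```text
now [ 570.3 -101.9  170.7] F [-0.3 -0.4 -0.2] w 51.0 t 12.775
d [-2.2  0.3 -1.3] w [-0.0013 -0.0015 -0.0004]
[[182.84999749 617.66710202]
 [181.85379628 518.23139421]
 [223.05833993 617.698489  ]
 [224.06674956 518.24895672]]
```

View pics/c4.png

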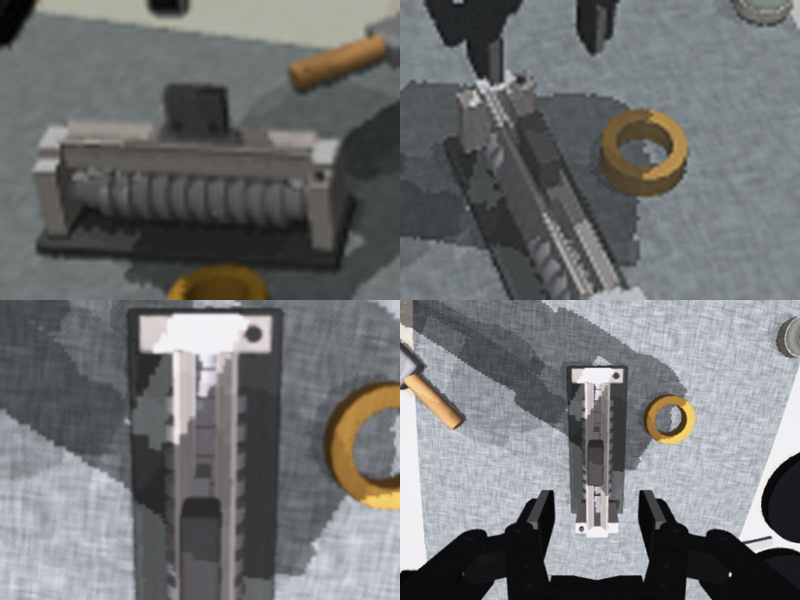

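The leaf stands upright and centred in the slot, at scene crop (197,115) and wrist crop (202,510). The nut is untouched. I'll close the fingers above it, then press from above at its centre (dx −2).

Emit:
arm_command(
  moves=[
    {"dx": -2, "dy": 0.3, "dz": 0, "wx": 0, "wy": 0, "wz": 0, "fingers": 0.7},
    {"dx": -2, "dy": 0.3, "dz": 0, "wx": 0, "wy": 0, "wz": 0, "fingers": 1},
    {"dx": -2, "dy": 0.3, "dz": 0, "wx": 0, "wy": 0, "wz": 0, "fingers": 1},
    {"dx": -2, "dy": 0.3, "dz": 0, "wx": 0, "wy": 0, "wz": 0, "fingers": 1},
    {"dx": -2, "dy": 0.3, "dz": 0, "wx": 0, "wy": 0, "wz": 0, "fingers": 1},
    {"dx": -2, "dy": 0.3, "dz": 0, "wx": 0, "wy": 0, "wz": 0, "fingers": 1},
    {"dx": -2, "dy": 0.3, "dz": 25, "wx": 0, "wy": 0, "wz": 0, "fingers": 1},
    {"dx": -2, "dy": 0.3, "dz": 50, "wx": 0, "wy": 0, "wz": 0, "fingers": 1},
    {"dx": -2, "dy": 0.3, "dz": 57, "wx": 0, "wy": 0, "wz": 0, "fingers": 1},
    {"dx": -2, "dy": 0.3, "dz": 60, "wx": 0, "wy": 0, "wz": 0, "fingers": 1},
    {"dx": -2, "dy": 0.3, "dz": 60, "wx": 0, "wy": 0, "wz": 0, "fingers": 1},
  ],
)

```text
time_s: 14.15
ee_pos: [0.5711, -0.1039, 0.1114]
orientation: [0.653, 0.757, 0.0, -0.0]
contact_force: [-0.2, 0.1, 0.7]
gripper_width: 0.0004
```

Emit:
arm_command(
  moves=[
    {"dx": 0, "dy": 0, "dz": 2, "wx": 0, "wy": 0, "wz": 0, "fingers": 1},
    {"dx": 0, "dy": 0, "dz": 3.5, "wx": 0, "wy": 0, "wz": 0, "fingers": 1},
    {"dx": 0, "dy": 0, "dz": 4.5, "wx": 0, "wy": 0, "wz": 0, "fingers": 1},
    {"dx": 0, "dy": 0, "dz": 5.2, "wx": 0, "wy": 0, "wz": 0, "fingers": 1},
    {"dx": 0, "dy": 0, "dz": 5.6, "wx": 0, "wy": 0, "wz": 0, "fingers": 1},
    {"dx": 0, "dy": 0, "dz": 5.6, "wx": 0, "wy": 0, "wz": 0, "fingers": 1},
  ],
)

```text
time_s: 14.9
ee_pos: [0.5713, -0.1039, 0.1061]
orientation: [0.653, 0.757, 0.0, -0.0]
contact_force: [-0.5, -0.2, 2.3]
gripper_width: 0.0003
```

Contact came at 106.1 mm, where the grip top should be at home. I'll press a little more, hold for a moment, then retreat.

Emit:
arm_command(
  moves=[
    {"dx": 0, "dy": 0, "dz": 0.3, "wx": 0, "wy": 0, "wz": 0, "fingers": 1},
    {"dx": 0, "dy": 0, "dz": 0.5, "wx": 0, "wy": 0, "wz": 0, "fingers": 1},
    {"dx": 0, "dy": 0, "dz": 0.5, "wx": 0, "wy": 0, "wz": 0, "fingers": 1},
    {"dx": 0, "dy": 0, "dz": 0.5, "wx": 0, "wy": 0, "wz": 0, "fingers": 1},
    {"dx": 0, "dy": 0, "dz": 0.5, "wx": 0, "wy": 0, "wz": 0, "fingers": 1},
  ],
)

```text
time_s: 15.52
ee_pos: [0.5715, -0.104, 0.106]
orientation: [0.653, 0.757, 0.0, 0.0]
contact_force: [0.1, 0.9, 5.7]
gripper_width: 0.0002
```

Emit:
arm_command(
  moves=[
    {"dx": 0, "dy": 0, "dz": -3, "wx": 0, "wy": 0, "wz": 0, "fingers": 1},
    {"dx": 0, "dy": 0, "dz": -20, "wx": 0, "wy": 0, "wz": 0, "fingers": 1},
    {"dx": 0, "dy": 0, "dz": -60, "wx": 0, "wy": 0, "wz": 0, "fingers": 1},
    {"dx": 0, "dy": 0, "dz": -110, "wx": 0, "wy": 0, "wz": 0, "fingers": 1},
    {"dx": 0, "dy": 0, "dz": -130, "wx": 0, "wy": 0, "wz": 0, "fingers": 1},
    {"dx": 0, "dy": 0, "dz": -130, "wx": 0, "wy": 0, "wz": 0, "fingers": 1},
    {"dx": 0, "dy": 0, "dz": -130, "wx": 0, "wy": 0, "wz": 0, "fingers": 1},
  ],
)

```text
time_s: 16.4
ee_pos: [0.571, -0.1039, 0.235]
orientation: [0.653, 0.757, 0.0, -0.001]
contact_force: [0.4, -0.4, -0.0]
gripper_width: -0.0
```

Run:
```python
from h import *
b=snap('side','d5.png');s=snap('scene','s5.png')
f=lambda i,x,y,w,h:cv2.resize(i[y:y+h,x:x+w],(400,300),interpolation=cv2.INTER_CUBIC)
cv2.imwrite('pics/c5.png',np.vstack([np.hstack([f(s,145,155,100,75),f(b,200,185,160,120)]),np.hstack([f(s,300,180,100,75),f(b,185,110,100,75)])])); print(observe()['contact_force'],observe()['time_s'])
```

```text
[ 0.76271429 -0.13803699 -0.04031225] 16.5
```

View pics/c5.png

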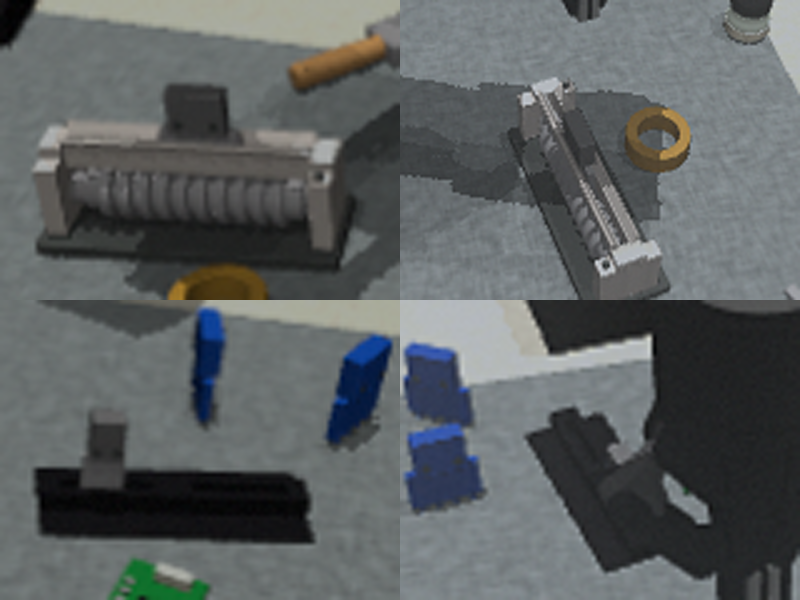

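The leaf stands upright in the slot at crop (197,112). The small leaf, board and nut are unmoved, and the arm is clear, so I'm handing in.

```bash
python3 -c "
from h import *
print(robot.sign_off())"
```

```text
the job is handed in; nothing more can be done
None
```

The longer grey leaf is standing by itself in the slot over the lead screw, with its teeth home in the thread, and the job is handed in at about 16.5 s.

- **Feeling along the screw:** I lowered the leaf onto the crests with 2–6 N of contact force, then felt about 6 mm along the screw in small steps until the teeth dropped. It bottomed 5.0 mm below the crest contact, which is the full groove depth.
- **Press check:** After letting go, I pressed on the grip top with about 6 N. Contact came at 106.1 mm, against the 106 mm expected when home, and it moved no more than 0.1 mm.
- **Last pictures:** The leaf stands upright. The small leaf, ring nut and board look unmoved, although the arm hid the board in the last side view and I judged it from the scene camera. The gripper is well clear, with no force reading beyond noise.

One move call was refused for its format before anything moved. No check failed. The first camera estimate of the slot was about 3 mm off, and I corrected it from the wrist view before lowering the leaf.

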